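Slide a welded bracket under the sprung flap of a tack jig

ROBOT

A 6-joint arm with a two-finger parallel gripper is mounted at the origin on the work surface. World frame = base frame: x ahead of the robot, y to its left, z up, the work surface at z = 0. Lengths are in m, angles in rad, forces in N, time in s.
With the tool pointing down it reaches from about 0.3 to 0.775 m from the base axis. Payload 14.6 kg.
Tool frame: the origin (TCP) lies on the centre line of the jaws, within the pads' length; the fingertips stand 17 mm ahead of it and the grasp point (between the pads) lies 2 mm behind it; z points along the fingers, x is the direction in which the jaws open and shut, and the axes are right-handed (so a half turn about z gives the same grasp; the last joint's range is limited). The gripper opens to 94 mm and grips with 3 to 60 N. Pads are 16 mm wide; open, the fingers measure 119 mm over their backs; the gripper's body (75 mm by 177 mm) begins 78 mm behind the grasp point.
Start: joints at [1.151, 0.3, 1.521, -0, 1.321, -0.067], TCP at [0.19, 0.516, 0.222] pointing down, gripper open.
Joint ranges: [-3.03, 3.03], [-0.79, 2.21], [0.23, 2.52], [-1.04, 4.18], [0, 3.07], [-2.55, 2.55]. Speed limits (rad/s): [2.22, 2.22, 2.57, 3.14, 3.14, 3.14].

INTERFACE

Orientations are given as [roll, pitch, yaw] about the fixed x, y, z axes, in that order (R = Rz(yaw) Ry(pitch) Rx(roll)).
In Python, from station import ctrl gives the robot as it stands. The module is installed in compiled form; this text tells all that it offers.
- The arm moves only by the tool drive_tool, never from a script. Its argument "increments" is a list of rows, each a list of 3 entries, a list of its own where there are three numbers: the turn, a rotation vector about the tool's x, y, z in degrees, then the shift along the tool's x, y, z in mm, then the opening, from 0 (shut) to 1 (fully open). In form: [[[ax, ay, az], [dx, dy, dz], hand], ...]. A call has 1 to 20 rows; each row shifts and turns the commanded pose from where the row before left it, along the tool's axes as they then stand; what a row does not reach is not made up. A row lasts 1/8 s, in which the tool goes at most 62.5 mm and 10.7 degrees, less where a joint would pass 70% of its speed; a pose out of reach is approached as far as the arm can. A call with a gripper value outside its range is refused whole. The fingers move at their own pace and stop on an object; "squeeze" is the grip in N (left out, the last holds). Time passes only in rows, so rows that do not move let the fingers close. It gives the time, the measured TCP pose, the force and the opening at its end, in the units of the state.
- ctrl.get_obs(): the state, without advancing time (a new reading comes with each control period).
- ctrl.camera(name): name is "side" or "top"; returns the picture (420x560x3 uint8, red, green, blue); there is no depth.
- ctrl.calibration(name): a dict with "fx", "fy", "cx", "cy" (pixels), "k1" (the pictures are not rectified: a ray, as slopes to the right and down, at radius r is drawn at 1 + k1 r^2 times it, then the intrinsics apply), "rvec" (rotation vector, rad) and "tvec" (3), from world to camera coordinates, as OpenCV has them. Camera axes: x right, y down, z forward; pixel columns grow to the right and rows downward; lengths in m; the calibration is good to about 2 mm. A picture is of the moment at which its call begins. calibration takes no time and is no camera call.
- ctrl.hand_in(): hands the job in, once; it reports no verdict.
The state is a dict: "time_s": time; "qpos": joint angles; "joint_vel": joint speeds; "tau": joint torques, N m; "ee_pos": TCP position; "eef_rot": TCP orientation; "force": force on the tool from outside, world axes, zero at the start; "moment": the same for the moment, N m; "grip_width": finger opening in m.
Only numpy, scipy, OpenCV 4.12 (cv2) and the standard library are available. Lean on these libraries where they do the work, as an engineer would, in place of code of your own. Each camera call takes 0.05 s, during which the arm holds its last target.

TASK

Load the welding jig: with one fingertip push the flap's handle bar sideways, away from the channel, so that the sprung hold-down flap opens, and keep it open while the other fingertip pushes the welded bracket along its channel, under the flap, fully home against the end stop. Only then let the flap close onto the bracket and take the hand away. The bracket stays flat in its channel and is only pushed, never picked up; leave everything else where it is.

Things in the scene. Friction and masses are not known exactly. Their poses are not given: they have to be found in the camera images.
- jig: Fixed tack-welding jig: flat metal bed, top 10 mm above the table. Origin on the table under the channel's centre line; x along the channel away from the robot, y left, z up. Bed spans x -115..105, y -90..90 mm. The channel lies between guide strips with inner faces at y = -27 and +27 mm, 6 mm thick, tops 18.5 mm above the table, x -105..85 mm. The flap and its bar are on the +y side.
- stop (a point): Middle of the end stop's face, at the channel's far end, at bed height: jig x = 90, y = 0 mm, 10 mm above the table. The stop's top is 26 mm above the table. The bracket is home when its nose touches this face: its origin then is at jig x = 45, y = 0 mm.
- bracket: Welded steel workpiece, 0.34-0.6 kg, flat in the channel, nose (x = 45 mm) to the stop. Base plate 90 (x) x 50 (y) x 10 mm; at its rear end (x = -45 mm) an upright plate 8 mm thick, 50 mm wide, top 50 mm above the underside: push its flat rear face. A 6 mm gusset stands before it to x = -10. Origin: centre of the underside, at first at jig x -25..-5 mm; axes parallel to the jig's within 1 degree.
- flap (a joint): Opening angle of the sprung bare sheet-metal flap, rad: 0 = shut on the empty bed (start), 0.65 = open stop. It turns about a shaft parallel to jig x at jig y = 70 mm, 16 mm above the table. The spring always shuts it; a fingertip needs 3 to 8 N on the bar. Opened 0.2 or more the bracket passes under it; shut on the bracket's plate it rests at about 0.13.
- bar_end (a point): Front end (towards the robot) of the flap's handle bar, on its centre line: a round rod 10 mm thick, parallel to jig x, 147 mm long from here towards +x; the first 120 mm have only the bed below. Flap shut: jig x = -105, y = 58 mm, 62 mm above the table. Pushed to jig +y it opens the flap: 14 mm of travel gives 0.3 rad, 21 mm 0.45, 28 mm 0.6; its height stays 60 to 64 mm.
- lip (a point): Middle of the lower front edge of the flap's lip, which bars the channel 1 mm above the bed while the flap is shut: jig x = 50, y = -8 mm. The flap's sheet covers jig x 50 to 90 mm from the shaft to jig y = -20 mm; its top is 44 mm above the table when shut, about 80 mm at 0.45 rad.
- spacer: Bystander, leave alone: round steel spacer, 22 mm across, 18 mm high, standing on the jig bed right of the channel.
- nut: Bystander, leave alone: hexagon nut, 22 mm across, 11 mm high, on the jig bed right of the channel.
- angle: Bystander, leave alone: small welded angle bracket, 60 x 30 mm, 40 mm high, away from the jig on the table; not the workpiece.
- hammer: Bystander, leave alone: chipping hammer lying on the table.
- spray: Bystander, leave alone: spray can, 60 mm across, 170 mm high, standing.
- tin: Bystander, leave alone: open steel tin, 72 mm across, 80 mm high.
- offcut: Bystander, leave alone: flat steel offcut 90 x 30 x 12 mm.
Mind the look-alikes: they are no part of the job. Leave any pink look-alike of the bracket alone.

How it is judged:
By the outcome, as a careful person would: the job done as asked, in the order asked, and still so for the second after the job is handed in, with the robot touching nothing.
It also fails if it takes over 45 s, if anything falls off the work surface, if the arm or the gripper's body presses on something with over 40 N, if the wrist force passes 120 N, or if a joint passes its speed limit or range.

## Working session

There is one attempt and no reset: what is moved stays moved. The work goes in short steps, Python scripts to look and compute and a tool call to move; the robot and the scene stay as the last step left them, time stands still between calls to the robot, and variables do not carry over. Pictures are saved under pics/ and viewed, and the job is handed in when it is done.

Besides the shell and the picture viewer there is one more tool, called after "Call:" as name(argument=value, ...) on one line, values as JSON. drive_tool: Moves the arm, as the interface text tells. Its arguments: {"type":"object","properties":{"increments":{"type":"array"},"squeeze":{"type":"number"}},"required":["increments"]}

```bash
mkdir -p pics; ls; python3 - <<'E'
from station import ctrl
import cv2
o=ctrl.get_obs(); print(o)
for n in("side","top"):
    im=ctrl.camera(n); cv2.imwrite(f"pics/{n}0.png",im[:,:,::-1]); print(n,ctrl.calibration(n))
E
```

```text
pics
{'time_s': 0.0, 'qpos': array([ 1.15139998e+00,  3.00459944e-01,  1.52159263e+00,  1.35623816e-05,
        1.32072550e+00, -6.66196400e-02]), 'joint_vel': array([ 0.00102093,  0.00085826,  0.00146931, -0.00075783, -0.00153358,
       -0.00028399]), 'tau': array([-1.22821719e-03, -5.31813240e+01, -3.52726400e+01,  7.07238447e-02,
        2.45099002e-02, -9.60528519e-05]), 'ee_pos': array([0.18993359, 0.51589287, 0.22188756]), 'eef_rot': array([-3.14150063e+00,  1.18191085e-03,  1.21801632e+00]), 'force': array([ 0.26628106, -0.23719135,  0.53963243]), 'moment': array([ 0.01193275, -0.04412058,  0.01828651]), 'grip_width': 0.09438896670260097}
side {'fx': 396.4202353332733, 'fy': 396.4202353332733, 'cx': 275.84433774532283, 'cy': 210.1349246343694, 'k1': 0.011690958036511401, 'rvec': array([ 0.48138073, -2.81228573,  0.99699023]), 'tvec': array([0.49121454, 0.18355751, 0.93041269])}
top {'fx': 397.23519534446547, 'fy': 397.23519534446547, 'cx': 280.9055573832738, 'cy': 219.3958355807505, 'k1': -0.03655252406220771, 'rvec': array([ 2.13780369, -2.16186927,  0.14069713]), 'tvec': array([-0.03466948,  0.55001989,  1.05685269])}
```

```bash
ls pics
```

```text
side0.png
top0.png
```

View pics/top0.png

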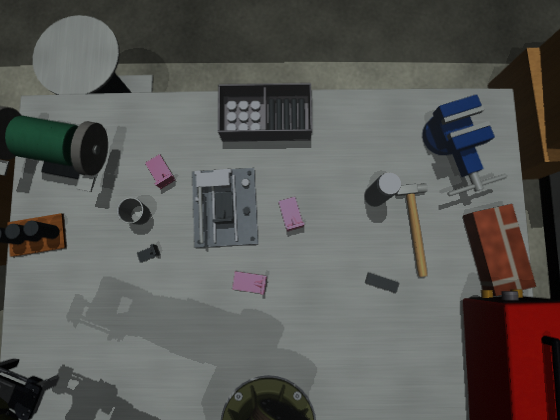

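View pics/side0.png

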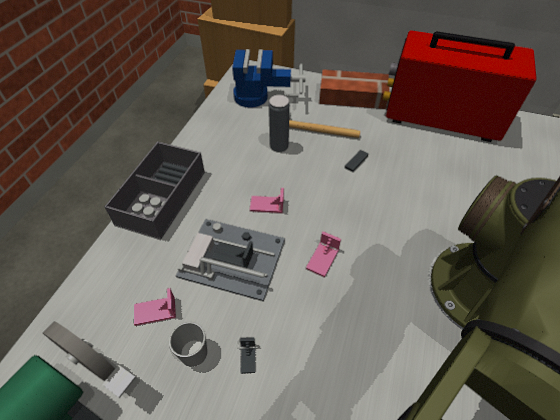

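```bash
cat > h.py <<'E'
import numpy as np, cv2
from station import ctrl
def cam(n):
    c=ctrl.calibration(n); K=np.array([[c['fx'],0,c['cx']],[0,c['fy'],c['cy']],[0,0,1.]])
    return K,c['k1'],np.array(c['rvec']),np.array(c['tvec'])
def proj(n,P):
    K,k,r,t=cam(n); return cv2.projectPoints(np.float64(P).reshape(-1,1,3),r,t,K,np.array([k,0,0,0.]))[0].reshape(-1,2)
def ray(n,uv):
    K,k,r,t=cam(n); R=cv2.Rodrigues(r)[0]
    u=cv2.undistortPoints(np.float64(uv).reshape(-1,1,2),K,np.array([k,0,0,0.])).reshape(-1,2)
    d=np.c_[u,np.ones(len(u))]@R; return -R.T@t,d
def onz(n,uv,z):
    c,d=ray(n,uv); return c+d*((z-c[2])/d[:,2])[:,None]
E
python3 - <<'E'
import cv2
a=cv2.imread('pics/top0.png')[155:260,180:270]; cv2.imwrite('pics/top0z.png',cv2.resize(a,None,fx=5.7,fy=5.7,interpolation=cv2.INTER_CUBIC))
a=cv2.imread('pics/side0.png')[210:305,170:295]; cv2.imwrite('pics/side0z.png',cv2.resize(a,None,fx=6,fy=6,interpolation=cv2.INTER_CUBIC))
E
```

```text
(no output)
```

View pics/top0z.png

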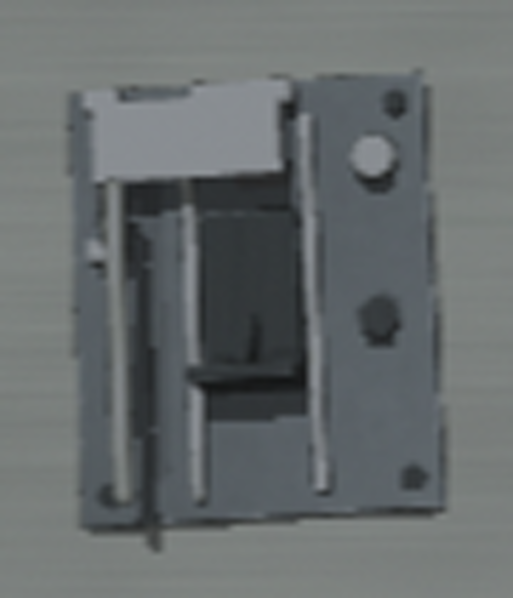

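View pics/side0z.png

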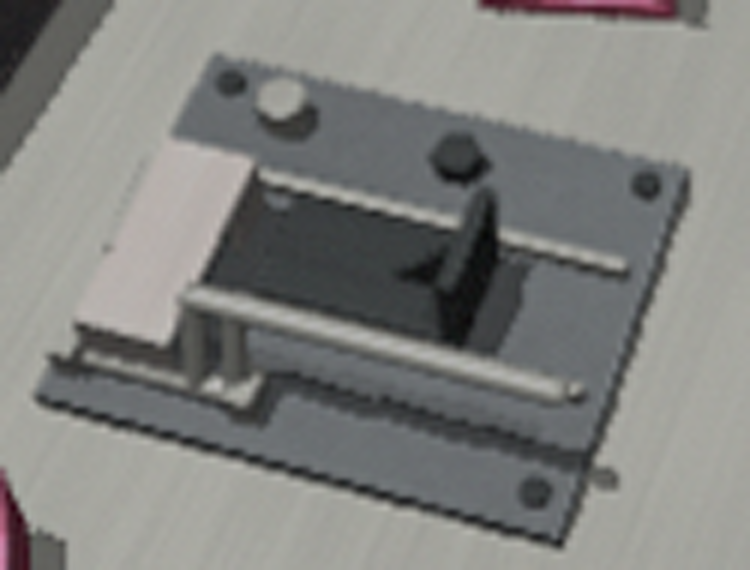

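```bash
cat > m.py <<'E'
from h import *
from scipy.optimize import least_squares
def z2p(p,s,o): return (np.array(p,float)+.5)/s-.5+np.array(o)
top=z2p([[445,509],[83,528],[71,93],[421,72]],5.7,(180,155))
side=z2p([[688,177],[560,543],[38,396],[216,56]],6,(170,210))
M=np.array([[-115,-90],[-115,90],[105,90],[105,-90]])/1e3
for n,p in(("top",top),("side",side)):
    W=onz(n,p,.010); 
    mc,wc=M.mean(0),W[:,:2].mean(0); A=(M-mc); B=W[:,:2]-wc
    th=np.arctan2((A[:,0]*B[:,1]-A[:,1]*B[:,0]).sum(),(A*B).sum())
    R=np.array([[np.cos(th),-np.sin(th)],[np.sin(th),np.cos(th)]])
    o=wc-R@mc; print(n,'origin',o*1e3,'yaw',np.degrees(th)); print(((W[:,:2]-o)@R*1e3).round(1))
    P={'bar_end':(top_b:=z2p([122,500],5.7,(180,155)) if n=='top' else z2p([572,393],6,(170,210)),.062)}
    bt=z2p([[122,500],[115,190]] if n=='top' else [[572,391],[195,295]],5.7 if n=='top' else 6,(180,155) if n=='top' else (170,210))
    print('bar',((onz(n,bt,.062)[:,:2]-o)@R*1e3).round(1))
    if n=='top':
        b=z2p([[190,376],[305,372]],5.7,(180,155)); print('upr top rear',((onz(n,b,.060)[:,:2]-o)@R*1e3).round(1))
        b=z2p([[200,210],[297,207]],5.7,(180,155)); print('nose?',((onz(n,b,.020)[:,:2]-o)@R*1e3).round(1))
        b=z2p([[200,500],[322,490]],5.7,(180,155)); print('strip ends(y 30,-30; x-105)',((onz(n,b,.0185)[:,:2]-o)@R*1e3).round(1))
        b=z2p([[96,180],[282,172]],5.7,(180,155)); print('flap front',((onz(n,b,.044)[:,:2]-o)@R*1e3).round(1))
    else:
        b=z2p([[495,190],[470,340]],6,(170,210)); 
        print('upr top right rear z60',((onz(n,b[:1],.060)[:,:2]-o)@R*1e3).round(1),'left bottom rear z10', ((onz(n,b[1:],.010)[:,:2]-o)@R*1e3).round(1))
        b=z2p([[625,265]],6,(170,210)); print('strip end right',((onz(n,b,.0185)[:,:2]-o)@R*1e3).round(1))
E
python3 m.py
```

```text
top origin [596.21110151 119.91139279] yaw 2.724983894311085
[[-115.8  -89.4]
 [-114.8   89. ]
 [ 105.2   88.8]
 [ 105.3  -88.4]]
bar [[-106.7   58.8]
 [  41.9   57.6]]
upr top rear [[-49.6  25.1]
 [-50.9 -29.4]]
nose? [[ 38.9  24. ]
 [ 37.5 -24.2]]
strip ends(y 30,-30; x-105) [[-105.1   29.4]
 [-103.7  -30.4]]
flap front [[ 51.6  70.3]
 [ 50.1 -20.5]]
side origin [597.81465404 121.82496001] yaw 2.4139552534083766
[[-113.6  -87.7]
 [-114.7   88.6]
 [ 103.6   88.7]
 [ 104.6  -89.6]]
bar [[-109.3   52.8]
 [  42.3   55.1]]
upr top right rear z60 [[-51.2 -25.8]] left bottom rear z10 [[-51.9  14.6]]
strip end right [[-102.8  -32.6]]
```

Call:
drive_tool(increments=[[[0,0,-7.6],[0,0,0],0.57],[[0,0,-7.6],[0,0,0],0.57],[[0,0,-7.6],[0,0,0],0.57],[[0,0,0],[-29.1,22.4,0],0.57],[[0,0,0],[-29.1,22.4,0],0.57],[[0,0,0],[-29.1,22.4,0],0.57],[[0,0,0],[-29.1,22.4,0],0.57],[[0,0,0],[-29.1,22.4,0],0.57],[[0,0,0],[-29.1,22.4,0],0.57],[[0,0,0],[-29.1,22.4,0],0.57],[[0,0,0],[-29.1,22.4,0],0.57],[[0,0,0],[-29.1,22.4,0],0.57],[[0,0,0],[-29.1,22.4,0],0.57],[[0,0,0],[-29.1,22.4,0],0.57],[[0,0,0],[-29.1,22.4,0],0.57],[[0,0,0],[-29.1,22.4,0],0.57],[[0,0,0],[-29.1,22.4,0],0.57],[[0,0,0],[0,0,0],0.57]])

```text
time_s: 2.35
ee_pos: [0.5224, 0.1217, 0.2218]
eef_rot: [-3.141, 0.0, 1.613]
force: [-0.8, 0.8, -0.2]
grip_width: 0.0536
```

Call:
drive_tool(increments=[[[0,0,0],[0,0,30],0.57],[[0,0,0],[0,0,30],0.57],[[0,0,0],[0,0,30],0.57],[[0,0,0],[0,0,30],0.57],[[0,0,0],[0,0,0],0.57]])

```text
time_s: 2.98
ee_pos: [0.5202, 0.1238, 0.1008]
eef_rot: [-3.138, 0.0, 1.617]
force: [-0.6, 0.1, -0.1]
grip_width: 0.0536
```

```bash
cat > look.py <<'E'
import sys
from h import *
t=sys.argv[1]
im=ctrl.camera('side'); cv2.imwrite(f'pics/s{t}.png',cv2.resize(im[190:315,160:320,::-1],None,fx=4.7,fy=4.7,interpolation=cv2.INTER_CUBIC))
im=ctrl.camera('top'); cv2.imwrite(f'pics/t{t}.png',cv2.resize(im[155:265,180:300,::-1],None,fx=5,fy=5,interpolation=cv2.INTER_CUBIC))
o=ctrl.get_obs(); print(o['time_s'],o['ee_pos'],o['force'],o['grip_width'])
E
python3 look.py 1
```

```text
3.075 [0.52178324 0.12377987 0.10340701] [ 0.10141125 -1.04265298  0.14068212] 0.053720402410900196
```

View pics/s1.png

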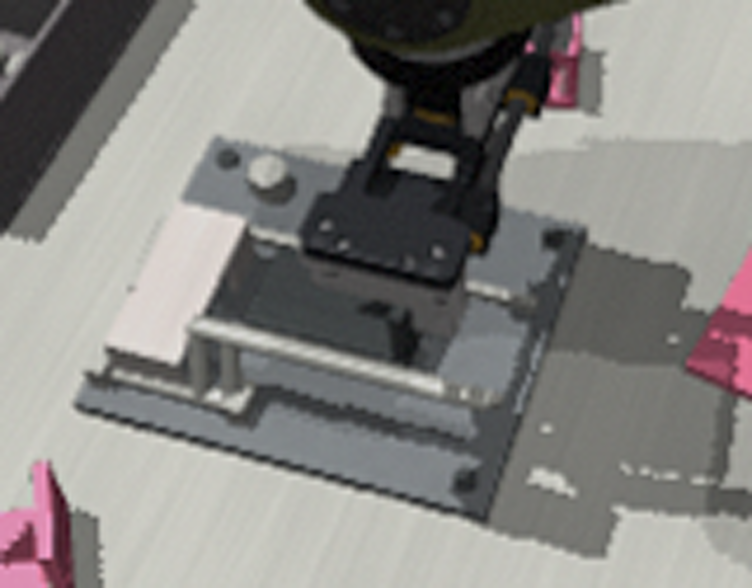

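View pics/t1.png

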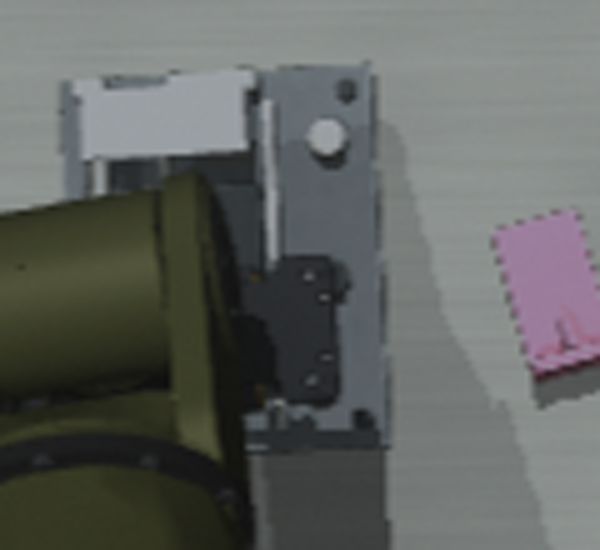

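```bash
python3 - <<'E'
from h import *
o=ctrl.get_obs(); p=o['ee_pos']; y=1.615
ex=np.array([np.cos(y),np.sin(y),0]);ey=np.array([np.sin(y),-np.cos(y),0]);ez=np.array([0,0,-1.])
L={'tipA':(39,0,17),'tipB':(-39,0,17),'A80up':(39,0,-60),'Abody':(39,0,-80)}
for a in(88,-88):
  for b in(37,-37): L[f'body{a},{b}']=(a,b,-80)
im=cv2.imread('pics/s1.png'); it=cv2.imread('pics/t1.png')
for k,v in L.items():
    P=p+(ex*v[0]+ey*v[1]+ez*v[2])/1e3
    u=(proj('side',P)[0]-[160,190])*4.7; w=(proj('top',P)[0]-[180,155])*5
    print(k,u.round(),w.round())
    cv2.circle(im,tuple(int(x) for x in u),4,(0,0,255),-1); cv2.circle(it,tuple(int(x) for x in w),4,(0,0,255),-1)
cv2.imwrite('pics/s1b.png',im);cv2.imwrite('pics/t1b.png',it)
E
```

```text
tipA [430. 339.] [117. 370.]
tipB [482. 210.] [265. 361.]
A80up [421. 246.] [ 86. 352.]
Abody [418. 220.] [ 77. 347.]
body88,37 [296. 290.] [-27. 276.]
body88,-37 [463. 334.] [-24. 430.]
body-88,37 [434.  -8.] [339. 256.]
body-88,-37 [583.  26.] [346. 410.]
```

View pics/s1b.png

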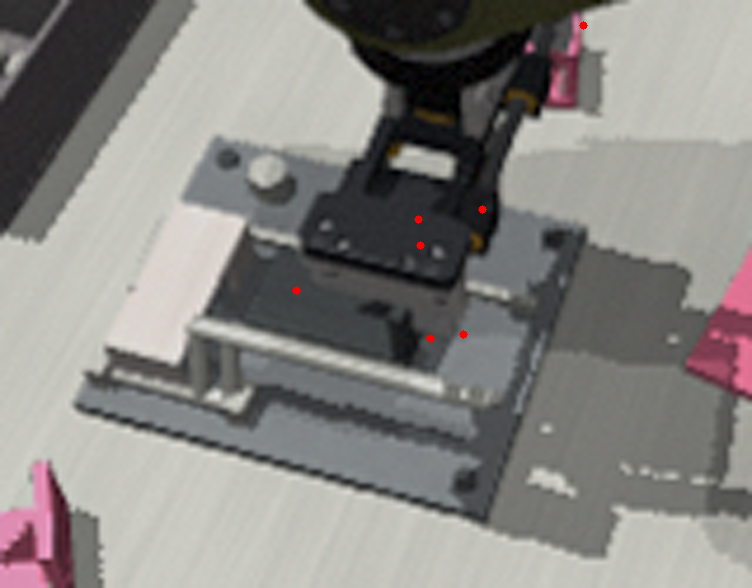

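Call:
drive_tool(increments=[[[0,0,0],[-3,0,15],0.57],[[0,0,0],[0,0,15],0.57],[[0,0,0],[0,0,15],0.57],[[0,0,0],[0,0,13],0.57],[[0,0,0],[0,0,0],0.57],[[0,0,0],[0,0,0],0.57]])

```text
time_s: 3.82
ee_pos: [0.5221, 0.1203, 0.0447]
eef_rot: [3.141, -0.0, 1.616]
force: [-0.2, 0.5, -0.2]
grip_width: 0.0537
```

```bash
python3 look.py 2
```

```text
3.925 [0.52214392 0.12035075 0.04496018] [-0.46569513  0.96274878  0.01203894] 0.05349388605146429
```

View pics/s2.png

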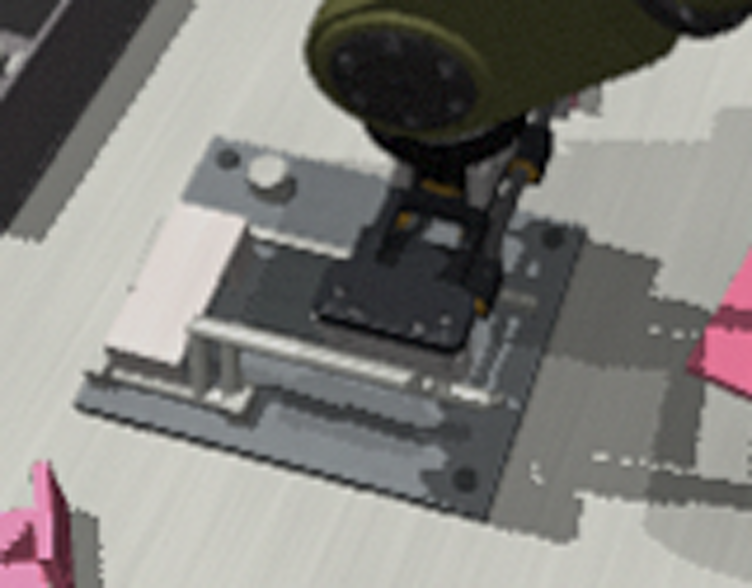

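Call:
drive_tool(increments=[[[0,0,0],[4,0,0],0.57],[[0,0,0],[4,0,0],0.57],[[0,0,0],[4,0,0],0.57],[[0,0,0],[4,0,0],0.57],[[0,0,0],[0,0,0],0.57]])

```text
time_s: 4.55
ee_pos: [0.5213, 0.1364, 0.0446]
eef_rot: [3.141, 0.0, 1.616]
force: [1.1, -5.5, 4.2]
grip_width: 0.0536
```

Call:
drive_tool(increments=[[[0,0,0],[3,0,0],0.57],[[0,0,0],[3,0,0],0.57],[[0,0,0],[3,0,0],0.57],[[0,0,0],[3,0,0],0.57],[[0,0,0],[3,0,0],0.57],[[0,0,0],[0,0,0],0.57]])

```text
time_s: 5.3
ee_pos: [0.5205, 0.1514, 0.0443]
eef_rot: [3.142, 0.0, 1.616]
force: [1.2, -4.9, 2.0]
grip_width: 0.0532
```

```bash
python3 look.py 3
```

```text
5.4 [0.52045178 0.15130736 0.04430986] [ 2.5497399  -4.57916333  2.43587072] 0.05343384158345433
```

View pics/s3.png

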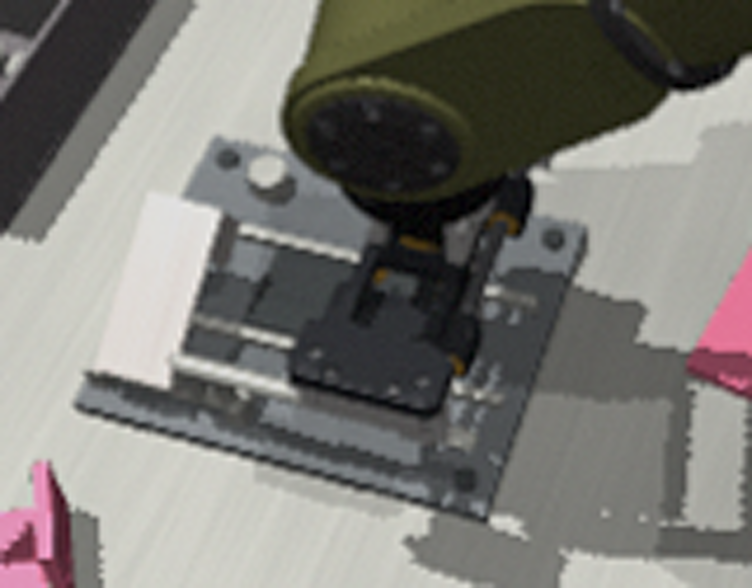

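View pics/t3.png

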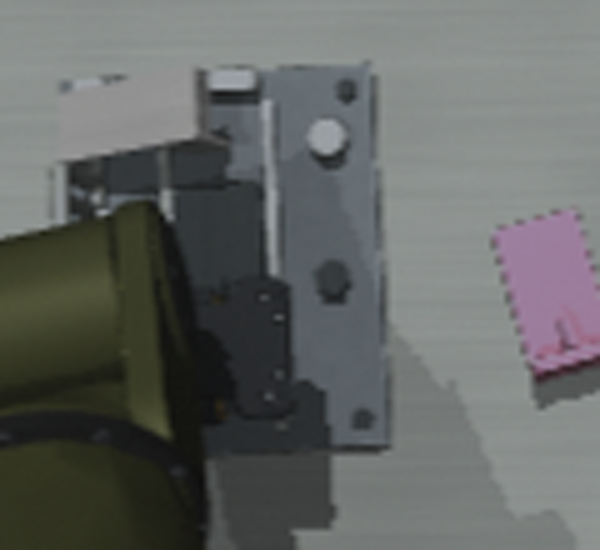

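```bash
python3 - <<'E'
from h import *
def jig(W,yaw=np.radians(2.6),o=(.5970,.1208)):
    R=np.array([[np.cos(yaw),-np.sin(yaw)],[np.sin(yaw),np.cos(yaw)]]); return ((W[:,:2]-o)@R*1e3).round(1)
px=np.array([[195,326],[178,362],[285,386]])/4.7+[160,190]
print(jig(onz('side',px,.062)))
E
```

```text
[[ 44.   57.9]
 [ 43.6  79. ]
 [-10.9  76.4]]
```

Call:
drive_tool(increments=[[[0,0,0],[0,4,0],0.57],[[0,0,0],[0,4,0],0.57],[[0,0,0],[0,4,0],0.57],[[0,0,0],[0,3,0],0.57],[[0,0,0],[0,3,0],0.57],[[0,0,0],[0,3,0],0.57],[[0,0,0],[0,3,0],0.57],[[0,0,0],[0,3,0],0.57],[[0,0,0],[0,3,0],0.57],[[0,0,0],[0,0,0],0.57]])

```text
time_s: 6.65
ee_pos: [0.5492, 0.1524, 0.0436]
eef_rot: [-3.138, 0.001, 1.616]
force: [-6.4, -5.5, 2.6]
grip_width: 0.0533
```

```bash
python3 look.py 4
```

```text
6.75 [0.54917118 0.15246088 0.04358613] [-4.71769533 -5.51622111  2.06922478] 0.053742449103798245
```

View pics/s4.png

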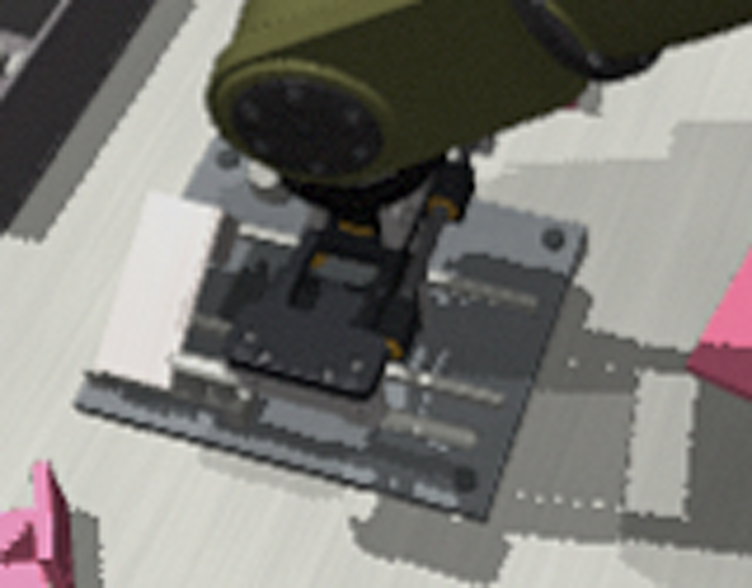

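View pics/t4.png

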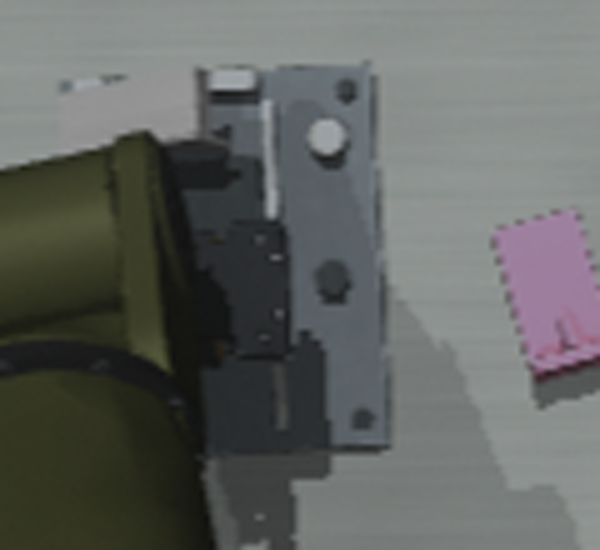

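Call:
drive_tool(increments=[[[0,0,0],[0,3,0],0.57],[[0,0,0],[0,3,0],0.57],[[0,0,0],[0,3,0],0.57],[[0,0,0],[0,3,0],0.57],[[0,0,0],[0,3,0],0.57],[[0,0,0],[0,3,0],0.57],[[0,0,0],[0,3,0],0.57],[[0,0,0],[0,3,0],0.57],[[0,0,0],[0,3,0],0.57],[[0,0,0],[0,3,0],0.57],[[0,0,0],[0,0,0],0.57]])

```text
time_s: 8.12
ee_pos: [0.5792, 0.1538, 0.0436]
eef_rot: [-3.138, 0.001, 1.616]
force: [-4.8, -5.0, 1.7]
grip_width: 0.0532
```

Call:
drive_tool(increments=[[[0,0,0],[0,2,0],0.57],[[0,0,0],[0,2,0],0.57],[[0,0,0],[0,1,0],0.57],[[0,0,0],[0,0,0],0.57]])

```text
time_s: 8.62
ee_pos: [0.5839, 0.154, 0.0435]
eef_rot: [-3.137, 0.001, 1.616]
force: [-7.9, -6.1, 3.7]
grip_width: 0.0538
```

Call:
drive_tool(increments=[[[0,0,0],[0,1,0],0.57],[[0,0,0],[0,1,0],0.57],[[0,0,0],[0,0,0],0.57]])

```text
time_s: 9.0
ee_pos: [0.5859, 0.1541, 0.0436]
eef_rot: [-3.137, 0.001, 1.616]
force: [-7.7, -5.8, 3.8]
grip_width: 0.0534
```

Call:
drive_tool(increments=[[[0,0,0],[0,1,0],0.57],[[0,0,0],[0,0,0],0.57]])

```text
time_s: 9.25
ee_pos: [0.5869, 0.1542, 0.0436]
eef_rot: [-3.137, 0.001, 1.616]
force: [-8.4, -5.7, 3.2]
grip_width: 0.0537
```

Call:
drive_tool(increments=[[[0,0,0],[0,1,0],0.57],[[0,0,0],[0,0,0],0.57]])

```text
time_s: 9.5
ee_pos: [0.5872, 0.1542, 0.0435]
eef_rot: [-3.135, 0.001, 1.616]
force: [-14.9, -6.1, 7.5]
grip_width: 0.0536
```

Call:
drive_tool(increments=[[[0,0,0],[0,0.5,0],0.57],[[0,0,0],[0,0,0],0.57]])

```text
time_s: 9.75
ee_pos: [0.5872, 0.1542, 0.0436]
eef_rot: [-3.134, 0.001, 1.616]
force: [-18.5, -7.1, 10.4]
grip_width: 0.0536
```

Call:
drive_tool(increments=[[[0,0,0],[0,0.5,0],0.57],[[0,0,0],[0,0,0],0.57]])

```text
time_s: 10.0
ee_pos: [0.5873, 0.1542, 0.0435]
eef_rot: [-3.133, 0.001, 1.616]
force: [-23.1, -6.3, 13.8]
grip_width: 0.0536
```

```bash
python3 look.py 5
```

```text
10.1 [0.58725415 0.15418295 0.0435344 ] [-21.9624284   -7.72310275  13.10951314] 0.05349306450863992
```

View pics/s5.png

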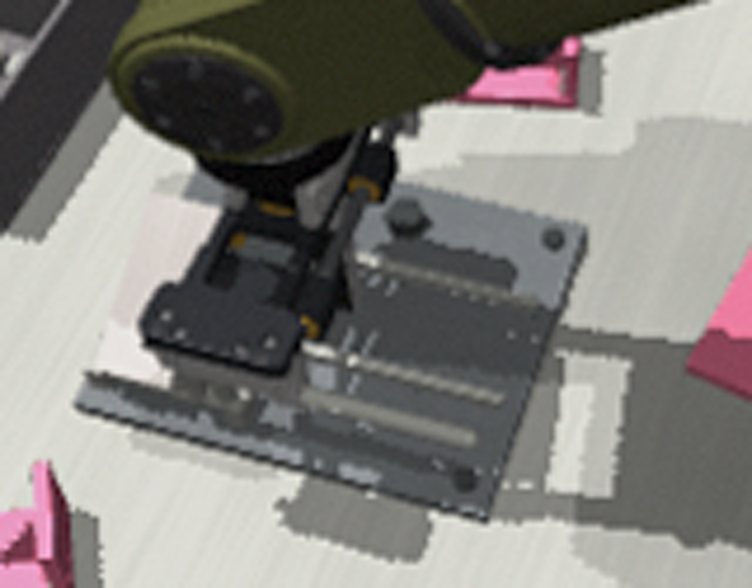

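View pics/t5.png

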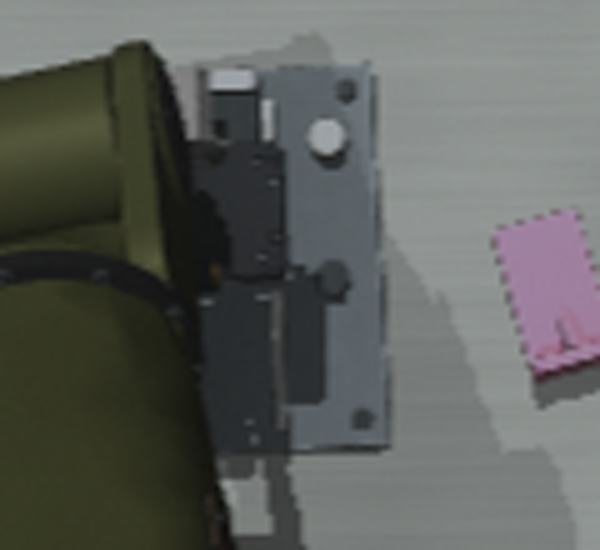

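Call:
drive_tool(increments=[[[0,0,0],[0,-2,0],0.57],[[0,0,0],[0,-3,0],0.57],[[0,0,0],[0,-4,0],0.57],[[0,0,0],[0,-4,0],0.57],[[0,0,0],[-2,0,0],0.57],[[0,0,0],[-2,0,0],0.57],[[0,0,0],[-2,0,0],0.57],[[0,0,0],[-2,0,0],0.57],[[0,0,0],[-2,0,0],0.57],[[0,0,0],[-2,0,0],0.57],[[0,0,0],[-2,0,0],0.57],[[0,0,0],[-2,0,0],0.57],[[0,0,0],[-2,0,0],0.57],[[0,0,0],[-2,0,0],0.57],[[0,0,0],[-2,0,0],0.57],[[0,0,0],[-2,0,0],0.57],[[0,0,0],[-2,0,0],0.57],[[0,0,0],[0,0,0],0.57]])

```text
time_s: 12.35
ee_pos: [0.5786, 0.1277, 0.0445]
eef_rot: [3.142, -0.0, 1.616]
force: [-0.5, 0.0, 0.3]
grip_width: 0.054
```

```bash
python3 look.py 6
```

```text
12.45 [0.57854731 0.12785382 0.0444262 ] [-0.16379037  0.2758105  -0.06428576] 0.05359788830391814
```

View pics/s6.png

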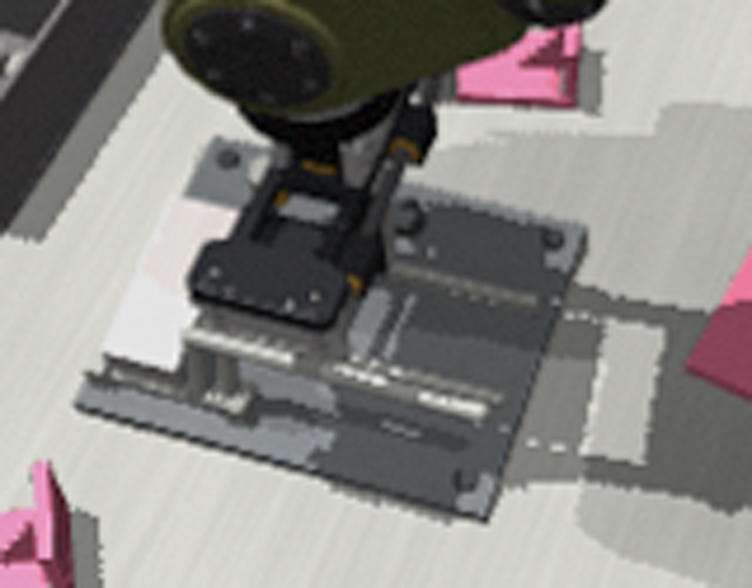

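Call:
drive_tool(increments=[[[0,0,0],[0,-4,0],0.57],[[0,0,0],[0,0,-10],0.57],[[0,0,0],[0,0,-15],0.57],[[0,0,0],[0,0,-20],0.57],[[0,0,0],[0,0,-25],0.57],[[0,0,0],[0,0,-25],0.57],[[0,0,0],[0,0,-25],0.57],[[0,0,0],[0,0,-25],0.57],[[0,0,0],[0,0,-25],0.57],[[0,0,0],[25,-20,0],0.57],[[0,0,0],[25,-20,0],0.57],[[0,0,0],[25,-20,0],0.57],[[0,0,0],[25,-20,0],0.57],[[0,0,0],[25,-20,0],0.57],[[0,0,0],[25,-20,0],0.57],[[0,0,0],[25,-20,0],0.57],[[0,0,0],[25,-20,0],0.57],[[0,0,0],[25,-20,0],0.57],[[0,0,0],[25,-20,0],0.57],[[0,0,0],[0,0,0],0.57]])

```text
time_s: 14.95
ee_pos: [0.3625, 0.3695, 0.2156]
eef_rot: [3.141, -0.001, 1.618]
force: [0.3, 0.2, -0.1]
grip_width: 0.0535
```

```bash
python3 look.py 7
```

```text
15.05 [0.36368788 0.36824444 0.21521913] [0.9706216  0.02727855 0.81517339] 0.05360992294813059
```

View pics/s7.png

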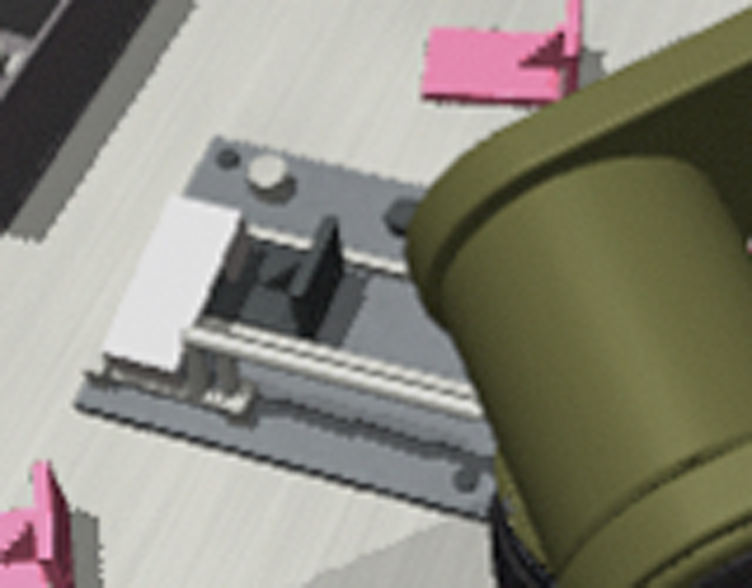

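View pics/t7.png

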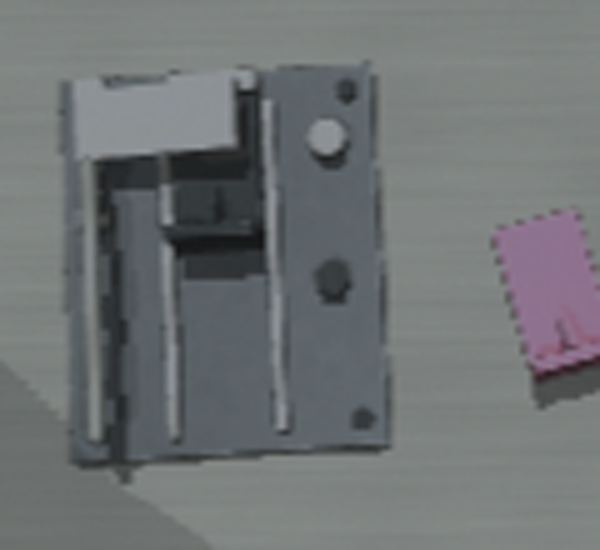

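```bash
python3 - <<'E'
from h import *
def jig(W,yaw=np.radians(2.6),o=(.5970,.1208)):
    R=np.array([[np.cos(yaw),-np.sin(yaw)],[np.sin(yaw),np.cos(yaw)]]); return ((W[:,:2]-o)@R*1e3).round(1)
px=np.array([[168,241],[262,236]])/5+[180,155]; print(jig(onz('top',px,.06)))
px=np.array([[340,262]])/4.7+[160,190]; print(jig(onz('side',px,.06)))
px=np.array([[184,335]])/4.7+[160,190]; print('bar',jig(onz('side',px,.062)))
E
```

```text
[[ -3.1  20.7]
 [ -3.3 -30.4]]
[[-9.9  1. ]]
bar [[47.  64.1]]
```

```bash
python3 - <<'E'
from h import *
a=ctrl.camera('side')[:,:,::-1]; b=ctrl.camera('top')[:,:,::-1]
cv2.imwrite('pics/side8.png',a); cv2.imwrite('pics/top8.png',b)
a0=cv2.imread('pics/side0.png'); b0=cv2.imread('pics/top0.png')
f=lambda im,x,y,w,h:np.clip(cv2.resize(im[y:y+h,x:x+w],None,fx=10,fy=10,interpolation=cv2.INTER_NEAREST).astype(float)*2,0,255).astype('uint8')
A=f(a,200,230,40,40);A0=f(a0,230,235,40,40)
cv2.imwrite('pics/c8.png',np.hstack([A0,A]))
B=f(b,208,185,40,30);B0=f(b0,208,205,40,30)
cv2.imwrite('pics/d8.png',np.hstack([B0,B]))
E
```

```text
(no output)
```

View pics/c8.png

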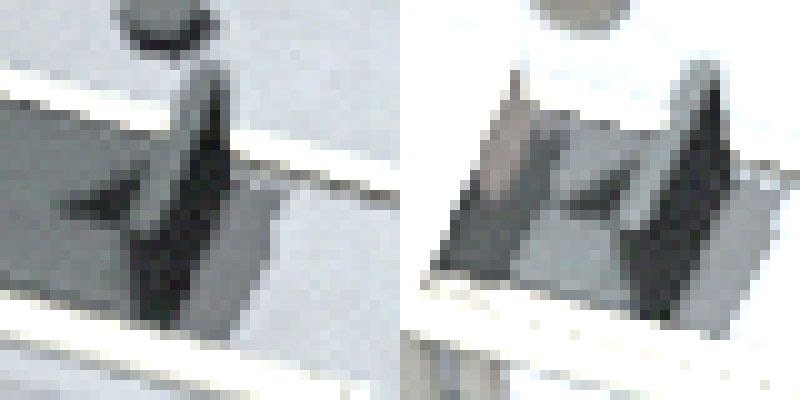

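View pics/d8.png

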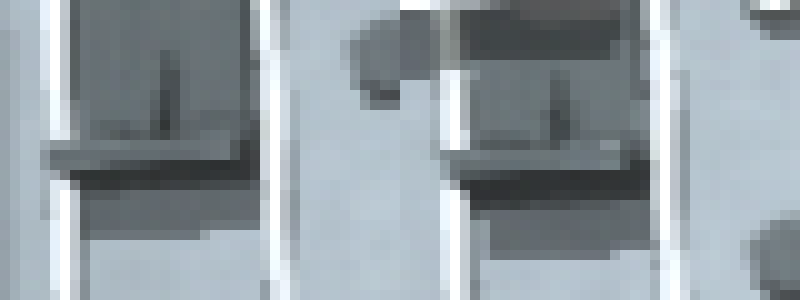

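```bash
python3 - <<'E'
from h import *
def jig(W,yaw=np.radians(2.6),o=(.5970,.1208)):
    R=np.array([[np.cos(yaw),-np.sin(yaw)],[np.sin(yaw),np.cos(yaw)]]); return ((W[:,:2]-o)@R*1e3).round(1)
h=-.5
def s(n,l,off,z): print(n,z,jig(onz(n,np.array(l)+off+h,z)).tolist())
s('top',[[5.5,17],[23.5,15.8]],(208,205),.06); s('top',[[5,17],[22,16.8]],(208,185),.06)
s('top',[[8,19],[26,18]],(208,205),.01); s('top',[[7,21],[25,19.9]],(208,185),.01)
s('side',[[23,7],[16,23]],(230,235),.06); s('side',[[32,7],[24.5,23]],(200,230),.06)
s('side',[[18.2,33],[23.4,17]],(230,235),.01); s('side',[[27.2,32],[33,16.5]],(200,230),.01)
E
```

```text
top 0.06 [[-53.1, 24.0], [-52.6, -24.7]]
top 0.06 [[1.8, 23.6], [-0.4, -22.7]]
top 0.01 [[-52.2, 25.6], [-52.2, -25.3]]
top 0.01 [[-0.5, 26.7], [-0.3, -24.5]]
side 0.06 [[-51.6, -24.2], [-50.8, 22.8]]
side 0.06 [[1.6, -23.5], [2.0, 24.4]]
side 0.01 [[-51.7, 19.2], [-48.7, -27.8]]
side 0.01 [[3.2, 18.0], [5.8, -28.6]]
```

```bash
python3 - <<'E'
from station import ctrl
ctrl.hand_in(); print(ctrl.get_obs()['time_s'])
E
```

```text
the job is handed in; nothing more can be done
the job is handed in; nothing more can be done
```

View pics/top8.png

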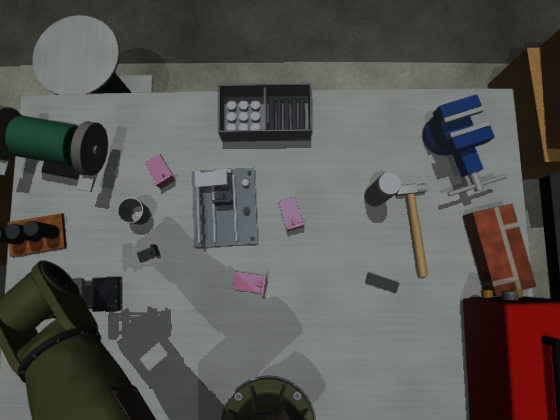

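The bracket is home against the end stop, the flap is shut on it, and the job is handed in at about 15 s on the robot's clock.

**What I did:** One fingertip pushed the bar about 20 mm to +y, which opened the flap to about 0.43 rad. With the flap held open, the other fingertip pushed the bracket about 51 mm along the channel. At the stop the force along the push rose from 8 N to 23 N with no further travel. I then backed off, let the bar return slowly, and took the hand away.

**Last checks:**
- **Bracket:** its rear face measured at jig x from -0.5 to +2 mm (0 is home) in the top view and at its top edge in the side view. The side view's floor edge, which is blurred by shadow, gave 3 to 6 mm. A first rough reading from the top view gave -3 mm, and a closer look at the pixels replaced it.
- **Flap:** the bar stands about 6 mm from its shut position, which fits about 0.13 rad, the flap resting on the bracket's plate.
- **Everything else:** the robot touches nothing (force about 0 N), and in the last top picture the bystanders and the pink look-alikes look where they were. I judged the bystanders by eye only.

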